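# Index the trolley wheel to the drilling mark

### The job

Two small flanged wheels sit on indexing heads on the bench, one head painted green and one blue. On the green head, turn the wheel clockwise (seen from above) by its black bar grip, click by click, until the wheel's yellow stripe rests in the click that faces the red mark, then let go. Leave the wheel on the blue head as it is.

Things in the scene. Friction and masses are not known exactly. Their poses are not given: they have to be found in the camera images.
- green_grip (a point): Black bar grip, an upright slab 60 x 14 x 36 mm (length, width, height), on the hub of the wheel on the GREEN head. Point: on the turning axis, 108 mm above the bench; the slab spans 87 to 123 mm. z up; x along the slab's length, towards the wheel's yellow stripe (turns with the wheel). Grip it across its 14 mm, along y. Below: hub top 77 mm, wheel face 74 mm, 128 mm across. Clear above.
- green_wheel (a joint): Wheel angle on the green head, rad: 0 = yellow stripe at the red mark; grows clockwise seen from above. 15 clicks a turn, one each 0.419 rad (24 deg), at 0 and its multiples. A detent of up to 0.10 N m pulls it into the nearest click (the bump between clicks); slow turning adds 0.03 N m drag. Starts 2 or 3 clicks short (about -0.84 or -1.26). It can overshoot; stops only at -2.3 and 2.3.
- green_mark (a point): Red mark on the GREEN head: an upright red block, 22 mm radially by 9 mm wide, fixed on the rim of the round green base (208 mm across) just outside the dark flanged wheel (152 mm across). Point: on its top, 67 mm above the bench, 82 mm from the turning axis; x points outwards from the axis through the mark, z up. White ticks around the rim stand one click apart.
- blue_stripe (a point): Outer part of the yellow stripe on the wheel of the BLUE head, which is built just like the green one, red mark included, and must not be turned. Point: on the wheel's face, 75 mm above the bench, 55 mm from that wheel's turning axis; x points outwards along the stripe, z up.
Not all that is in view belongs to the job. Leave any orange look-alike of the part that bears green_grip alone.

How it is judged:
By the outcome, as a careful person would: the job done as asked, in the order asked, and still so for the second after the job is handed in, with the robot touching nothing.
It also fails if it takes over 34 s, if anything falls off the work surface, if the arm or the gripper's body presses on something with over 40 N, if the wrist force passes 120 N, or if a joint passes its speed limit or range.

### The arm

A 6-joint arm with a two-finger parallel gripper is mounted at the origin on the work surface. World frame = base frame: x ahead of the robot, y to its left, z up, the work surface at z = 0. Lengths are in m, angles in rad, forces in N, time in s.
With the tool pointing down it reaches from about 0.35 to 0.85 m from the base axis. Payload 8.1 kg.
Tool frame: the origin (TCP) lies at the very end of the fingers, on their centre line; the grasp point (between the pads) lies 19 mm behind it; z points along the fingers, y is the direction in which the jaws open and shut (so a half turn about z gives the same grasp; the last joint's range is limited). The gripper opens to 93 mm and grips with 3 to 60 N. Pads are 15 mm wide; open, the fingers measure 128 mm over their backs; the gripper's body (75 mm by 188 mm) begins 65 mm behind the grasp point.
Start: joints at [1.264, 0.13, 1.488, -0, 1.523, -0.085], TCP at [0.132, 0.585, 0.187] pointing down, gripper open.
Joint ranges: [-2.96, 2.96], [-0.89, 2.26], [0.02, 2.5], [-1.34, 4.48], [0, 2.73], [-2.66, 2.66]. Speed limits (rad/s): [2.39, 2.39, 2.79, 3.14, 3.14, 3.14].

### API

Orientations are given as a rotation vector (axis times angle).
In Python, from plant import robot gives the robot as it stands.
- The arm moves only by the shell command python3 -m inch 'ROWS' [FORCE]. ROWS is JSON, a list that holds one entry, the list of rows, each a list of 7 numbers: the shift along the tool's x, y, z in cm, then the turn, a rotation vector about the tool's x, y, z in degrees, then the gripper command: -1 is fully open, 1 is shut, values between are in proportion. A call has 1 to 5 rows; each row shifts and turns the commanded pose from where the row before left it, along the tool's axes as they then stand; what a row does not reach is not made up. A row lasts 1/10 s, in which the tool goes at most 50 mm and 8.59 degrees, less where a joint would pass 70% of its speed; a pose out of reach is approached as far as the arm can. A call with a gripper value outside its range is refused whole. The fingers move at their own pace and stop on an object; FORCE is the grip in N (left out, the last holds). Time passes only in rows, so rows that do not move let the fingers close. It gives the time, the measured TCP pose, the force and the opening at its end, in the units of the state.
- robot.read_state(): the state, without advancing time (a new reading comes with each control period).
- robot.read_camera(name): name is "scene" or "side" or "wrist"; returns a dict with "image" (420x560x3 uint8, blue, green, red), "K" (3x3 intrinsics, pixels), "R" (3x3) and "t" (3): a world point X has camera coordinates R X + t; the wrist camera has in their place "tool_from_camera" (4x4, takes a point from camera to tool coordinates, whose origin is the TCP and whose axes are the flange's). Camera axes: x right, y down, z forward; pixel columns grow to the right and rows downward; lengths in m; the calibration is good to about 2 mm. A picture is of the moment at which its call begins: read the wrist's pose just before it. There is no depth.
- robot.close_job(): hands the job in, once; it reports no verdict.
The state is a dict: "t": time; "q": joint angles; "dq": joint speeds; "joint_torque": joint torques, N m; "tool_pos": TCP position; "orientation": TCP orientation; "force": force on the tool from outside, world axes, zero at the start; "wrist_torque": the same for the moment, N m; "opening": finger opening in m.
Only numpy, scipy, OpenCV 4.12 (cv2) and the standard library are available. Lean on these libraries where they do the work, as an engineer would, in place of code of your own. Each camera call takes 0.05 s, during which the arm holds its last target. There are 200 camera calls.

## Working session

There is one attempt and no reset: what is moved stays moved. The work goes in short steps, Python scripts to look and compute and a shell command to move; the robot and the scene stay as the last step left them, time stands still between calls to the robot, and variables do not carry over. Pictures are saved under pics/ and viewed, about 8 in all and at most 12, crops included, and the job is handed in when it is done.

```bash
mkdir -p pics
python3 - <<'E'
from plant import robot
import cv2,pickle
s=robot.read_state();print({k:s[k] for k in('t','q','tool_pos','orientation','opening')})
d={n:robot.read_camera(n) for n in('scene','side','wrist')}
pickle.dump(d,open('d0.pkl','wb'))
cv2.imwrite('pics/scene0.png',d['scene']['image']);cv2.imwrite('pics/side0.png',d['side']['image']);
for n in d: print(n,{k:v for k,v in d[n].items() if k!='image'})
E
```

```text
{'t': 0.0, 'q': array([ 1.26358920e+00,  1.31141890e-01,  1.48927512e+00, -2.56973906e-05,
        1.52299782e+00, -8.54000241e-02]), 'tool_pos': array([0.13179399, 0.58470395, 0.1857013 ]), 'orientation': array([-3.47661348e-01, -3.12196305e+00,  2.81485456e-03]), 'opening': 0.0927633601741622}
scene {'K': array([[450.58072476,   0.        , 281.57168133],
       [  0.        , 450.58072476, 209.72569053],
       [  0.        ,   0.        ,   1.        ]]), 'R': array([[-0.21546242,  0.97644716,  0.01126441],
       [ 0.52544043,  0.12565112, -0.84150113],
       [-0.82309678, -0.17539309, -0.54013791]]), 't': array([ 0.0994169 , -0.15884798,  1.5647399 ])}
side {'K': array([[488.26159343,   0.        , 279.57673472],
       [  0.        , 488.26159343, 209.09264695],
       [  0.        ,   0.        ,   1.        ]]), 'R': array([[ 0.83736953, -0.54619904,  0.02188333],
       [-0.30322732, -0.49743702, -0.81277894],
       [ 0.45482466,  0.67396069, -0.58216107]]), 't': array([-0.3805917 ,  0.19281974,  0.90610544])}
wrist {'K': array([[290.11015785,   0.        , 284.03781925],
       [  0.        , 290.11015785, 205.04500606],
       [  0.        ,   0.        ,   1.        ]]), 'tool_from_camera': array([[-5.04255731e-05, -9.58109693e-01, -2.86401492e-01,
         7.91059895e-02],
       [ 9.99999766e-01, -2.43648869e-04,  6.39021749e-04,
        -1.30499370e-03],
       [-6.82034331e-04, -2.86401392e-01,  9.58109481e-01,
        -1.97842764e-01],
       [ 0.00000000e+00,  0.00000000e+00,  0.00000000e+00,
         1.00000000e+00]])}
```

View pics/scene0.png

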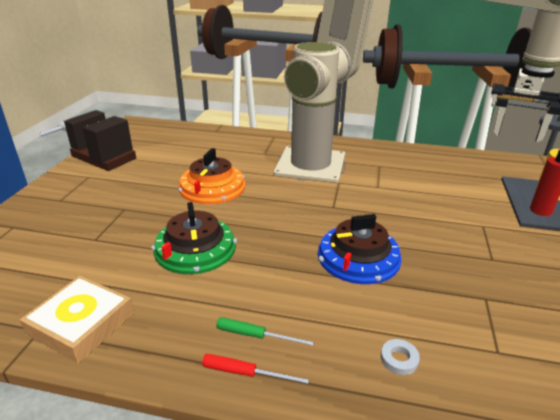

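View pics/side0.png

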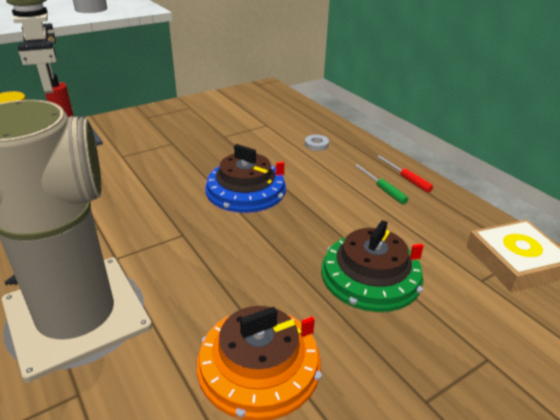

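Candidates, scene image: green head (195,240), blue head (360,250), orange look-alike (212,180). In the side image these are (374,262), (246,180) and (258,355). The green base with the black grip fits the task. Next I triangulate it and confirm in a crop.

```bash
cat > h.py <<'E'
import numpy as np,cv2
def ray(d,uv):
    c=-d['R'].T@d['t'];v=d['R'].T@np.linalg.inv(d['K'])@np.array([*uv,1.]);return c,v
def onplane(d,uv,z):
    c,v=ray(d,uv);return c+v*(z-c[2])/v[2]
def tri(a,ua,b,ub):
    (c1,v1),(c2,v2)=ray(a,ua),ray(b,ub)
    s=np.linalg.lstsq(np.c_[v1,-v2],c2-c1,rcond=None)[0]
    p,q=c1+s[0]*v1,c2+s[1]*v2;return (p+q)/2,np.linalg.norm(p-q)
def mask(im,lo,hi,roi):
    m=cv2.inRange(cv2.cvtColor(im,cv2.COLOR_BGR2HSV),lo,hi);z=np.zeros_like(m);x0,y0,x1,y1=roi;z[y0:y1,x0:x1]=m[y0:y1,x0:x1];return z
def cen(m):
    v,u=np.nonzero(m);return np.array([u.mean(),v.mean()]),len(u)
E
python3 - <<'E'
import pickle;from h import *
d=pickle.load(open('d0.pkl','rb'));a,b=d['scene'],d['side']
R={'green':((145,195,245,275),(315,215,430,310)),'blue':((312,205,408,285),(200,140,292,215))}
for k,(ra,rb) in R.items():
    red=[cen(mask(x['image'],(0,180,100),(6,255,255),r)) for x,r in((a,ra),(b,rb))]
    yel=[cen(mask(x['image'],(24,180,120),(33,255,255),r)) for x,r in((a,ra),(b,rb))]
    for n,c in(('red',red),('yel',yel)): print(k,n,c,tri(a,c[0][0],b,c[1][0]))
    for nm,x,c in(('a',a,yel[0]),('b',b,yel[1])): print('yel on plane',nm,onplane(x,c[0],.075))
    hs=((40,150,50),(75,255,255)) if k=='green' else ((105,150,50),(130,255,255))
    for x,r in((a,ra),(b,rb)):
        m=mask(x['image'],*hs,r);h=cv2.convexHull(np.argwhere(m)[:,::-1].astype(np.int32))
        P=np.array([onplane(x,p[0],.045) for p in h]);c,rad=cv2.minEnclosingCircle(P[:,:2].astype(np.float32));print(k,'base z.045',c,rad)
c=cv2.resize(a['image'][195:280,145:250],None,fx=4,fy=4,interpolation=2);e=cv2.resize(b['image'][205:315,310:435],None,fx=3,fy=3,interpolation=2)
H=max(c.shape[0],e.shape[0]);f=lambda i:cv2.copyMakeBorder(i,0,H-i.shape[0],0,0,0)
cv2.imwrite('pics/crop.png',np.hstack([f(c),f(e)]))
E
```

```text
green red [(array([166.512, 249.792]), 125), (array([416.43589744, 250.96153846]), 156)] (array([ 0.62374029, -0.24568871,  0.05070254]), np.float64(0.0036427828205888102))
green yel [(array([193.89230769, 237.06153846]), 65), (array([385.55555556, 234.66666667]), 36)] (array([ 0.58675265, -0.18978765,  0.07081626]), np.float64(0.004117353780773519))
yel on plane a [ 0.59048732 -0.18577559  0.075     ]
yel on plane b [ 0.58330342 -0.19536986  0.075     ]
green base z.045 (0.5784985423088074, -0.190964475274086) 0.10803388059139252
green base z.045 (0.5100730657577515, -0.23605874180793762) 0.10491577535867691
blue red [(array([347.27272727, 258.10606061]), 66), (array([280.12658228, 166.69620253]), 79)] (array([0.56562573, 0.17467414, 0.05550827]), np.float64(0.006815152004031998))
blue yel [(array([341.625  , 236.53125]), 64), (array([261.92424242, 171.6969697 ]), 66)] (array([0.50103733, 0.15529642, 0.06934228]), np.float64(0.002770875838888857))
yel on plane a [0.50719019 0.15655549 0.075     ]
yel on plane b [0.49610159 0.14527292 0.075     ]
blue base z.045 (0.5198624134063721, 0.20130909979343414) 0.10924297571182251
blue base z.045 (0.45228129625320435, 0.15646333992481232) 0.11027617752552032
```

View pics/crop.png

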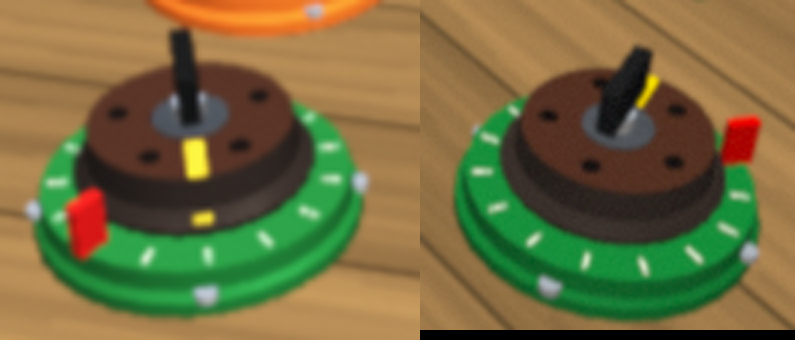

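The crop shows the green head. Its black grip stands on the hub, and the stripe points about 46° counter-clockwise of the red mark, so about 2 clicks. The rough axis is (0.545, -0.205), and I fly above it for a wrist look.

```bash
python3 -m inch '[[[-3.2,-3.78,0,0,0,0,-1],[-3.2,-3.78,0,0,0,0,-1],[-3.2,-3.78,0,0,0,0,-1],[-3.2,-3.78,0,0,0,0,-1],[-3.2,-3.78,0,0,0,0,-1]]]' && python3 -m inch '[[[-3.2,-3.78,0,0,0,0,-1],[-3.2,-3.78,0,0,0,0,-1],[-3.2,-3.78,0,0,0,0,-1],[-3.2,-3.78,0,0,0,0,-1],[-3.2,-3.78,0,0,0,0,-1]]]' && python3 -m inch '[[[-3.2,-3.78,0,0,0,0,-1],[-3.2,-3.78,0,0,0,0,-1],[-3.2,-3.78,0,0,0,0,-1],[-3.2,-3.78,0,0,0,0,-1],[-3.2,-3.78,0,0,0,0,-1]]]'
```

```text
t: 0.65
tool_pos: [0.2468, 0.3639, 0.1864]
orientation: [0.347, 3.122, -0.0]
force: [1.0, 0.6, 1.0]
opening: 0.0929
t: 1.15
tool_pos: [0.3614, 0.1443, 0.1868]
orientation: [0.347, 3.122, 0.0]
force: [1.7, 0.0, -0.3]
opening: 0.0934
t: 1.65
tool_pos: [0.4759, -0.0756, 0.1866]
orientation: [0.348, 3.122, 0.0]
force: [-0.2, 1.0, -0.1]
opening: 0.093
```

```bash
python3 -m inch '[[[-3.2,-3.78,0,0,0,0,-1],[-3.2,-3.78,0,0,0,0,-1],[-3.2,-3.78,0,0,0,0,-1],[0,0,0,0,0,0,-1],[0,0,0,0,0,0,-1]]]'
cat >> h.py <<'E'
def wrist(robot):
    from scipy.spatial.transform import Rotation as Ro
    s=robot.read_state();d=robot.read_camera('wrist')
    T=np.eye(4);T[:3,:3]=Ro.from_rotvec(s['orientation']).as_matrix();T[:3,3]=s['tool_pos']
    C=np.linalg.inv(T@d['tool_from_camera']);d['R'],d['t']=C[:3,:3],C[:3,3];return s,d
E
python3 - <<'E'
from plant import robot;from h import *;import pickle
s,d=wrist(robot);pickle.dump(d,open('w1.pkl','wb'));cv2.imwrite('pics/w1.png',d['image'])
a=s['orientation'];print(s['t'],s['tool_pos'],s['q'])
E
```

```text
t: 2.15
tool_pos: [0.5437, -0.2057, 0.1853]
orientation: [-0.35, -3.119, -0.002]
force: [-0.0, 0.3, 0.2]
opening: 0.093
2.15 [ 0.54366239 -0.20572938  0.18531614] [-4.50154003e-01  8.36673033e-02  1.54087047e+00  2.81664688e-04
  1.51979390e+00 -1.79726314e+00]
```

View pics/w1.png

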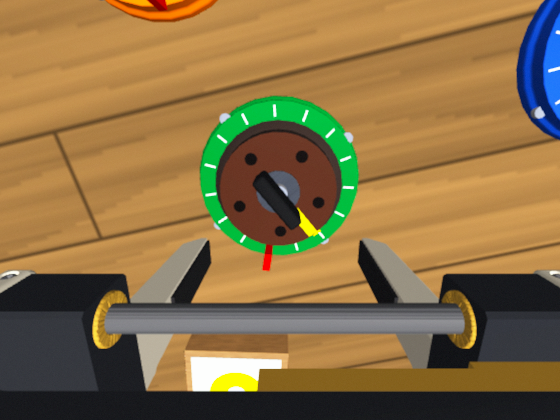

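The wrist view shows the green head centred near (279,190), the stripe end near (312,230) and the red mark near (267,258).

Run:
```python
import pickle;from h import *
d=pickle.load(open('w1.pkl','rb'));im=d['image'];roi=(195,90,365,272)
def circ(P):
    A=np.c_[2*P[:,:2],np.ones(len(P))];x=np.linalg.lstsq(A,(P[:,:2]**2).sum(1),rcond=None)[0];return x[:2],np.sqrt(x[2]+x[0]**2+x[1]**2)
hsv=cv2.cvtColor(im,cv2.COLOR_BGR2HSV);print('disc',hsv[165,280],hsv[140,275],hsv[235,260],'red',hsv[262,267])
m=mask(im,(0,80,65),(12,200,130),(205,115,350,250));m=cv2.morphologyEx(m,cv2.MORPH_OPEN,np.ones((3,3)))
h=cv2.convexHull(np.argwhere(m)[:,::-1].astype(np.int32))
P=np.array([onplane(d,p[0],.074) for p in h]);c,r=circ(P);print('face',c,r)
g=mask(im,(50,150,50),(75,255,255),roi);h=cv2.convexHull(np.argwhere(g)[:,::-1].astype(np.int32))
for z in(.03,.045):print('base',z,circ(np.array([onplane(d,p[0],z) for p in h])))
y=mask(im,(22,150,100),(34,255,255),roi);r_=mask(im,(0,200,100),(6,255,255),(250,235,290,275));
Y=np.array([onplane(d,p,.075)[:2] for p in np.argwhere(y)[:,::-1]])
rb=np.argwhere(r_)[:,::-1];Q=np.array([onplane(d,p,.067)[:2] for p in rb])
k=mask(im,(0,0,0),(180,255,45),(245,165,305,235));n,l,st,ct=cv2.connectedComponentsWithStats(k);i=1+st[1:,4].argmax();bx=cv2.minAreaRect(np.argwhere(l==i)[:,::-1].astype(np.float32));print('bar px',bx,'top centre',onplane(d,bx[0],.115))
B=np.array([onplane(d,p,.123)[:2] for p in np.argwhere(l==i)[:,::-1]])
print('bar at .123',cv2.minAreaRect(B.astype(np.float32)))
ang=lambda v:np.degrees(np.arctan2(v[1],v[0]))
print('yel',Y.mean(0),len(Y),ang(Y.mean(0)-c),'red',Q.mean(0),ang(Q.mean(0)-c),np.linalg.norm(Q-c,axis=1).min(),np.linalg.norm(Q-c,axis=1).max())
print('tool y ang',ang(d['R'].T[:,0]))
```

```text
disc [  8 168 108] [  8 168 109] [  7 166 109] red [  0 255 254]
face [ 0.5390539  -0.21232159] 0.06387674126505367
base 0.03 (array([ 0.53729452, -0.21201323]), np.float64(0.09874982716029716))
base 0.045 (array([ 0.53429809, -0.21106769]), np.float64(0.09455803471479766))
bar px ((277.2786560058594, 199.93441772460938), (64.01844024658203, 18.9494571685791), 50.194427490234375) top centre [ 0.53784781 -0.21214825  0.115     ]
bar at .123 ((0.5364221334457397, -0.2110227346420288), (0.06089601665735245, 0.017660275101661682), 26.096799850463867)
yel [ 0.58462652 -0.19119702] 264 24.8694416490738 red [ 0.61784632 -0.24426277] -22.066844197173683 0.06718629395495644 0.1017985007016528
tool y ang 77.17984176377969
```

Axis (0.539, -0.212); the face radius comes out at 63.9 mm, as specified. The stripe and bar are at about 25.5° and the mark at about -22.5°, so 2 clicks (48°). I centre, yaw -38.3° about tool z, and descend.

```bash
python3 -m inch '[[[0.31,-0.75,0,0,0,0,-1],[0,0,0,0,0,-8,-1],[0,0,0,0,0,-8,-1],[0,0,0,0,0,-8,-1],[0,0,0,0,0,-8,-1]]]' && python3 -m inch '[[[0,0,0,0,0,-6.3,-1],[0,0,2,0,0,0,-1],[0,0,2,0,0,0,-1],[0,0,2,0,0,0,-1],[0,0,0,0,0,0,-1]]]'
python3 - <<'E'
from plant import robot;from h import *
s,d=wrist(robot);print(s['tool_pos'],s['q'][5],np.degrees(np.arctan2(*d['R'].T[[1,0],0])));cv2.imwrite('pics/w2.png',d['image'])
E
```

```text
t: 2.7
tool_pos: [0.5392, -0.2108, 0.1878]
orientation: [-0.538, 3.094, -0.002]
force: [-0.1, -0.4, 0.4]
opening: 0.093
t: 3.2
tool_pos: [0.5372, -0.2099, 0.1243]
orientation: [0.697, -3.06, -0.004]
force: [-0.4, -0.3, -0.4]
opening: 0.093
[ 0.53724282 -0.20988854  0.12432096] -2.480286103507017 115.67668494370905
```

View pics/w2.png

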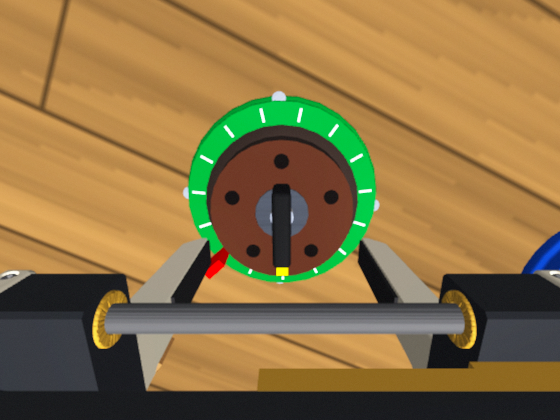

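The bar is upright in view and about 3 mm to the -y side. I correct that, go to z=0.089 and close.

```bash
python3 -m inch '[[[-0.05,-0.3,1.5,0,0,0,-1],[0,0,1.5,0,0,0,-1],[0,0,0.5,0,0,0,-1],[0,0,0,0,0,0,-1],[0,0,0,0,0,0,0]]]' 40 && python3 -m inch '[[[0,0,0,0,0,0,0.4],[0,0,0,0,0,0,0.6],[0,0,0,0,0,0,0.8],[0,0,0,0,0,0,1],[0,0,0,0,0,0,1]]]' && python3 -m inch '[[[0,0,0,0,0,0,1],[0,0,0,0,0,0,1],[0,0,0,0,0,0,1]]]'
```

```text
t: 3.75
tool_pos: [0.5413, -0.2143, 0.0918]
orientation: [0.696, -3.063, -0.0]
force: [-1.0, -0.2, 0.8]
opening: 0.0886
t: 4.25
tool_pos: [0.5413, -0.2143, 0.0919]
orientation: [-0.696, 3.063, -0.0]
force: [-0.2, -0.2, -0.2]
opening: 0.0494
t: 4.55
tool_pos: [0.5412, -0.2143, 0.0917]
orientation: [0.696, -3.064, -0.0]
force: [-0.3, -0.1, 0.3]
opening: 0.0257
```

The earlier reading lagged the motion, so the shift came out about 3 mm too far. I undo it before contact.

```bash
python3 -m inch '[[[0.12,0.28,0.25,0,0,0,0.55],[0,0,0,0,0,0,0.55],[0,0,0,0,0,0,0.55],[0,0,0,0,0,0,0.6]]]'
python3 - <<'E'
from plant import robot;from h import *
s,d=wrist(robot);print(s['tool_pos'],s['opening'],s['force'],np.degrees(np.arctan2(*d['R'].T[[1,0],0])));cv2.imwrite('pics/w3.png',d['image'][100:340,120:440])
E
```

```text
t: 4.95
tool_pos: [0.539, -0.2122, 0.0892]
orientation: [-0.696, 3.064, -0.0]
force: [0.9, -0.3, -0.2]
opening: 0.0187
[ 0.53897197 -0.21224538  0.08924703] 0.018664441348509236 [ 0.8600955  -0.25842095 -0.17298731] 115.58874450943647
```

View pics/w3.png

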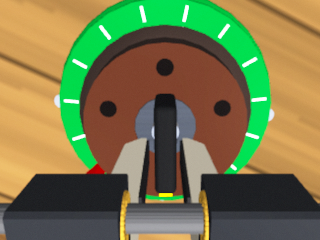

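The bar is centred between the pads. I grip and check the force.

```bash
python3 -m inch '[[[0,0,0,0,0,0,1],[0,0,0,0,0,0,1],[0,0,0,0,0,0,1],[0,0,0,0,0,0,1]]]' 40 && python3 -m inch '[[[0,0,0,0,0,4,1],[0,0,0,0,0,4,1],[0,0,0,0,0,4,1],[0,0,0,0,0,4,1],[0,0,0,0,0,4,1]]]' && python3 -m inch '[[[0,0,0,0,0,4,1],[0,0,0,0,0,0,1],[0,0,0,0,0,0,1]]]'
```

```text
t: 5.4
tool_pos: [0.5387, -0.2117, 0.0892]
orientation: [0.696, -3.063, -0.002]
force: [-3.1, 4.4, 2.9]
opening: 0.012
t: 5.9
tool_pos: [0.5387, -0.2116, 0.0892]
orientation: [0.149, -3.137, -0.002]
force: [-2.9, 5.1, 2.8]
opening: 0.012
t: 6.2
tool_pos: [0.5387, -0.2116, 0.0892]
orientation: [0.044, -3.141, -0.002]
force: [-2.5, 5.0, 2.7]
opening: 0.012
```

```bash
python3 -m inch '[[[0,0,0,0,0,4,1],[0,0,0,0,0,4,1],[0,0,0,0,0,4,1],[0,0,0,0,0,4,1],[0,0,0,0,0,4,1]]]' && python3 -m inch '[[[0,0,0,0,0,4,1],[0,0,0,0,0,0,1],[0,0,0,0,0,0,1]]]'
python3 - <<'E'
from plant import robot;from h import *;import pickle
s,d=wrist(robot);print(s['t'],s['wrist_torque'],np.degrees(np.arctan2(*d['R'].T[[1,0],0])))
a=robot.read_camera('scene')['image'][195:280,145:250];a=cv2.resize(a,None,fx=4,fy=4,interpolation=2)
w=cv2.resize(d['image'][100:340,120:440],(453,340));cv2.imwrite('pics/w4.png',np.hstack([w,a[:,:340]]))
E
```

```text
t: 6.7
tool_pos: [0.5387, -0.2115, 0.0892]
orientation: [-0.507, -3.1, -0.002]
force: [-1.8, 6.7, 4.5]
opening: 0.0126
t: 7.0
tool_pos: [0.5388, -0.2115, 0.0892]
orientation: [-0.61, -3.081, -0.002]
force: [-2.0, 6.0, 3.2]
opening: 0.0125
7.0 [0.99945617 0.49603288 0.05385443] 67.5986324885599
```

View pics/w4.png

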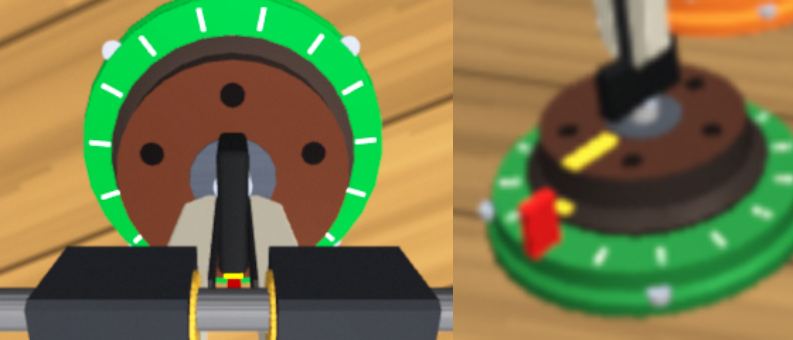

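The wheel turned without slip, and the stripe now lines up with the red mark (wrist view about (233,275–283)). I release and rise.

```bash
python3 -m inch '[[[0,0,0,0,0,0,0.6],[0,0,0,0,0,0,0.3],[0,0,0,0,0,0,0],[0,0,0,0,0,0,-0.4],[0,0,0,0,0,0,-0.4]]]' && python3 -m inch '[[[0,0,-1,0,0,0,-0.4],[0,0,-3,0,0,0,-0.4],[0,0,-3,0,0,0,-0.4],[0,0,-3,0,0,0,-0.4],[0,0,-3,0,0,0,-0.4]]]' && python3 -m inch '[[[0,0,0,0,0,0,-0.4],[0,0,0,0,0,0,-0.4],[0,0,0,0,0,0,-0.4]]]'
python3 - <<'E'
from plant import robot;from h import *;import pickle
s,d=wrist(robot);im=d['image'];c=np.array([.539,-.2122])
y=mask(im,(22,150,100),(34,255,255),(180,80,400,290));r=mask(im,(0,200,100),(6,255,255),(180,80,400,290))
ang=lambda v:np.degrees(np.arctan2(v[1],v[0]))
for n,m,z in(('yel',y,.075),('red',r,.067)):
    Q=np.array([onplane(d,p,z)[:2] for p in np.argwhere(m)[:,::-1]])
    q=np.linalg.norm(Q-c,axis=1);Q=Q[q<.11];print(n,len(Q),Q.mean(0),ang(Q.mean(0)-c))
a=robot.read_camera('scene');d0=pickle.load(open('d0.pkl','rb'))
A,B=[x['image'][205:285,312:408].astype(int) for x in(a,d0['scene'])];print('blue diff max/mean',abs(A-B).max(),abs(A-B).mean())
w=cv2.resize(im,(453,340));e=cv2.resize(a['image'][195:280,145:230],None,fx=4,fy=4,interpolation=2);cv2.imwrite('pics/w5.png',np.hstack([w,e]))
E
```

```text
t: 7.6
tool_pos: [0.539, -0.2125, 0.0892]
orientation: [0.611, 3.082, -0.0]
force: [-0.1, 0.4, 0.4]
opening: 0.0458
t: 8.1
tool_pos: [0.539, -0.2123, 0.2214]
orientation: [0.61, 3.081, -0.0]
force: [0.4, -0.4, -0.5]
opening: 0.065
t: 8.4
tool_pos: [0.5384, -0.212, 0.2182]
orientation: [-0.61, -3.08, -0.001]
force: [-0.4, 0.3, -0.4]
opening: 0.065
yel 154 [ 0.59086719 -0.23462819] -23.384411024766703
red 136 [ 0.6192184  -0.24488507] -22.16848889880467
blue diff max/mean 5 2.0161024305555557
```

View pics/w5.png

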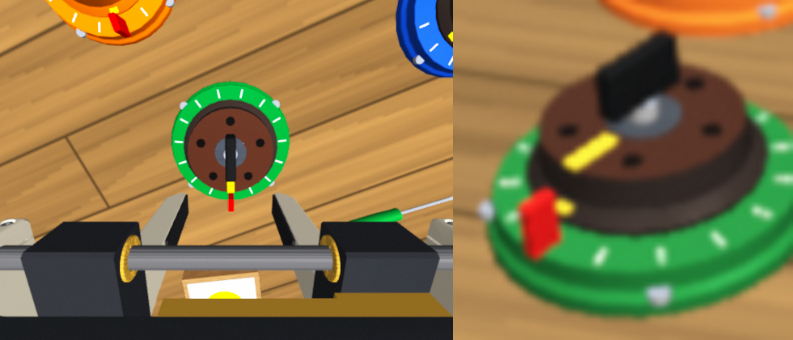

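The stripe at (230,187) lines up with the red mark at (231,202), agreeing to about 1°. The blue head is unchanged and the gripper is clear, so I hand the job in.

```bash
python3 -c "
from plant import robot
print(robot.close_job())"
```

```text
the job is handed in; nothing more can be done
None
```

I turned the green wheel two clicks (48°) clockwise by its black grip, so its yellow stripe now sits at the red mark. I then let go, raised the arm clear and handed the job in at about 8.5 s. `close_job()` reports no verdict.

- **Stripe at the mark:** after release, the wrist picture put the stripe at -23.4° and the red mark at -22.2°. That is within measurement error, against 24° per click.
- **Blue and orange heads:** the blue head's picture matches the one from before the job (largest pixel difference 5). The arm did not go near the orange look-alike.
- **Forces:** the wrist force readings, taken at the end of each move, peaked at about 8 N. With the tool clear, they were near zero.
- **Disagreement:** before closing, one position reading lagged the motion, so my centring shift overshot by about 3 mm. I corrected it before the fingers touched the grip. The gripper also read about 12 mm on the 14 mm slab, but the pictures showed no slip.

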